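Refit the knobs of the workshop radio and hold its power knob in

ROBOT

A 6-joint arm with a two-finger parallel gripper is mounted at the origin on the work surface. World frame = base frame: x ahead of the robot, y to its left, z up, the work surface at z = 0. Lengths are in m, angles in rad, forces in N, time in s.
With the tool pointing down it reaches from about 0.35 to 0.975 m from the base axis. Payload 4.9 kg.
Tool frame: the origin (TCP) lies at the very end of the fingers, on their centre line; the grasp point (between the pads) lies 19 mm behind it; z points along the fingers, y is the line along which they close (so a half turn about z gives the same grasp; the last joint's range is limited). The gripper opens to 85 mm and grips with 20 to 120 N. Pads are 22 mm wide; open, the fingers measure 114 mm over their backs; the gripper's body (76 mm by 85 mm) begins 54 mm behind the grasp point. The pads swing forward as they close: fully open they stand 13 mm farther back than shut.
Start: joints at [-1.342, 0.053, 1.613, -0, 1.476, -0.119], TCP at [0.213, -0.588, 0.231] pointing down, gripper open.
Joint ranges: [-3.01, 3.01], [-1.01, 2.22], [0.06, 2.58], [-1.02, 4.17], [0.09, 2.62], [-3.14, 3.14]. Speed limits (rad/s): [2.57, 2.57, 3.14, 3.14, 3.14, 3.14].

INTERFACE

Orientations are given as a unit quaternion [w, x, y, z].
In Python, from plant import manip gives the robot as it stands.
- The arm moves only by the tool play_rows, never from a script. Its argument "series" is a list that holds one entry, the list of rows, each a list of 7 numbers: the shift along the world's x, y, z in m, then the turn, a rotation vector about the world's x, y, z in degrees, then the opening, from 0 (shut) to 1 (fully open). In form: [[[dx, dy, dz, rx, ry, rz, grip], ...]]. A call has 1 to 10 rows; each row shifts and turns the commanded pose from where the row before left it; what a row does not reach is not made up. A row lasts 1/10 s, in which the tool goes at most 50 mm and 8.59 degrees, less where a joint would pass 70% of its speed; a pose out of reach is approached as far as the arm can. A call with a gripper value outside its range is refused whole. The fingers move at their own pace and stop on an object; the grip force is fixed at half the most. Time passes only in rows, so rows that do not move let the fingers close. It gives the time, the measured TCP pose, the force, the opening and the grip force at its end, in the units of the state.
- manip.state(): the state, without advancing time (a new reading comes with each control period).
- manip.grab_frame(name): name is "scene" or "side" or "wrist"; returns a dict with "frame" (384x512x3 uint8, blue, green, red), "mtx" (3x3 intrinsics, pixels), "R" (3x3) and "t" (3): a world point X has camera coordinates R X + t. Camera axes: x right, y down, z forward; pixel columns grow to the right and rows downward; lengths in m; the calibration is good to about 2 mm. A picture is of the moment at which its call begins. There is no depth.
- manip.job_done(): hands the job in; it is judged then, once.
The state is a dict: "time": time; "joint_pos": joint angles; "joint_vel": joint speeds; "joint_efforts": joint torques, N m; "tool_pos": TCP position; "tool_rot": TCP orientation; "contact_force": force on the tool from outside, world axes, zero at the start; "ft_torque": the same for the moment, N m; "gripper_width": opening from 0.0 (shut) to 1.0 (fully open); "grasp_force": force on a finger pad.
Only numpy, scipy, OpenCV 4.12 (cv2) and the standard library are available. Lean on these libraries where they do the work, as an engineer would, in place of code of your own. Each camera call takes 0.05 s, during which the arm holds its last target. There are 200 camera calls.

TASK

Both knobs have come off the workshop radio that lies on its back on the bench. Fit the small knob onto the thin tuning shaft and the large orange-capped knob onto the thick power shaft, each turned so that the flat in its bore meets the flat of its shaft, and pushed fully home. Then switch the radio on by pressing the fitted power knob all the way in, and finish while still holding it pressed in with the gripper; leave the other things on the bench alone.

Things in the scene. Friction and masses are not known exactly. Their poses are not given: they have to be found in the camera images.
- radio: Jobsite radio on its back, fixed: teal with rubber corners, black face looking up, 190 (x) x 310 (y) x 120 mm high. Origin: centre underneath; x points to its top edge, where a handle sticks out 50 mm at half height. Corner guards rise 4 mm above the face, 65 mm or more from the shafts; all else on the face (speaker between the shafts, display, keys) rises 3.5 mm at most.
- power_tip (a point): Centre of the tip of the power shaft (thick, in the orange ring, on the radio's +y side, 184 mm from the other shaft). White upright D-shaft, 10 mm diameter, flat 1.5 mm from its axis, 21 mm tall above the face, tip bevelled 0.8 mm (0.4 on the flat). z up, x = outward normal of the flat. It turns about z against stiff friction (0.1 N m) and can be pressed in against a spring.
- power_push (a joint): How far the power shaft is pressed in: 0 = out, 0.004 m = all the way in, at its stop. It starts to give at 2 N, reaches the stop at 6 N and springs back when let go. It also gives under a wrongly turned knob that merely stands on its tip.
- tuning_tip (a point): Centre of the tip of the tuning shaft (thin, in the light grey ring, on the radio's -y side). White upright D-shaft, 8 mm diameter, flat 1.2 mm from its axis, 17 mm tall above the face, tip bevelled 0.8 mm (0.4 on the flat). z up, x = outward normal of the flat. It turns about z against stiff friction (0.1 N m) and cannot be pressed in.
- power_knob: Large black 12-sided knob, 42 mm across flats, 30 mm tall, 45 g, orange cap, white pointer line, bore down. Origin: centre underneath; z up; x along the pointer. Side faces look along x and every 30 degrees. Bore 15 mm deep, 11.2 mm wide, round part bevelled 1.5 mm at the mouth, flat 2.1 mm from its axis on the +x side: slides on when its x matches that of power_tip within 6 degrees.
- tuning_knob: Small black 12-sided knob, 32 mm across flats, 28 mm tall, 28 g, light grey cap, white pointer line, bore down. Origin: centre underneath; z up; x along the pointer. Side faces look along x and every 30 degrees. Bore 14 mm deep, 9.2 mm wide, round part bevelled 1.5 mm at the mouth, flat 1.8 mm from its axis on the +x side: slides on when its x matches that of tuning_tip within 6 degrees.
- screwdriver: Bystander: screwdriver with orange handle, 170 mm long, 26 mm thick, lying beside the radio; origin at the middle underneath.
- tape_measure: Bystander: yellow tape measure, 70 x 40 x 66 mm high; origin at the centre underneath.
- screw_jar: Bystander: glass jar, 68 mm across, 95 mm tall; origin at the centre underneath.
Not all that is in view belongs to the job. What is shaped like the power_knob but blue is not meant.

How it is judged:
By the outcome, as a careful person would: the job done as asked, in the order asked, and still so for the second after the job is handed in, while the arm keeps its last pose, push and grip.
It also fails if it takes over 66 s, if anything falls off the work surface, if the arm or the gripper's body presses on something with over 40 N, if the wrist force passes 120 N, or if a joint passes its speed limit or range.

## Working session

There is one attempt and no reset: what is moved stays moved. The work goes in short steps, Python scripts to look and compute and a tool call to move; the robot and the scene stay as the last step left them, time stands still between calls to the robot, and variables do not carry over. Pictures are saved under pics/ and viewed, at most 10 in all, crops included, and the job is handed in when it is done.

Besides the shell and the picture viewer there is one more tool, called as name([rows], argument=value, ...), one row to a line, values as JSON. play_rows: Moves the arm, as the interface text tells. Its arguments: {"type":"object","properties":{"series":{"type":"array"}},"required":["series"]}

```bash
mkdir -p pics; ls; python3 - <<'E'
from plant import manip
import cv2,numpy as np
print(manip.state())
a={}
for n in("scene","side","wrist"):
    f=manip.grab_frame(n); cv2.imwrite(f"pics/{n}0.png",f["frame"]); np.savez(f"pics/{n}0.npz",**f)
    C=-f["R"].T@f["t"]; print(n,C.round(3),f["R"][2].round(3),f["mtx"][0,0])
s=cv2.imread("pics/scene0.png");d=cv2.imread("pics/side0.png")
cv2.imwrite("pics/s0.png",cv2.resize(s,(800,600),interpolation=cv2.INTER_CUBIC));cv2.imwrite("pics/d0.png",cv2.resize(d,(800,600),interpolation=cv2.INTER_CUBIC))
E
```

```text
pics
{'time': 0.0, 'joint_pos': array([-1.34197809e+00,  5.33705049e-02,  1.61428836e+00,  9.99374817e-06,
        1.47602646e+00, -1.18972322e-01]), 'joint_vel': array([ 0.00029952,  0.00049639, -0.00047609,  0.00095736, -0.00175091,
        0.00119812]), 'joint_efforts': array([ 4.47955235e-04, -3.93677759e+01, -3.70177674e+01, -1.52782955e-04,
        6.98031407e-03,  4.09491108e-08]), 'tool_pos': array([ 0.21288931, -0.58695729,  0.23005795]), 'tool_rot': array([-1.04503082e-03,  9.84917823e-01,  1.73019616e-01, -5.24724976e-05]), 'contact_force': array([ 0.61251308, -0.66126973, -0.56694767]), 'ft_torque': array([ 0.03741639, -0.05052993,  0.01592062]), 'grasp_force': 0.0, 'gripper_width': 1.000046566248238}
scene [ 1.171 -0.497  0.767] [-0.604  0.473 -0.641] 412.25150726433225
side [0.061 0.913 0.7  ] [ 0.411 -0.774 -0.482] 452.79741335606565
wrist [ 0.282 -0.562  0.372] [-0.272 -0.097 -0.957] 343.44473566020554
```

View pics/s0.png

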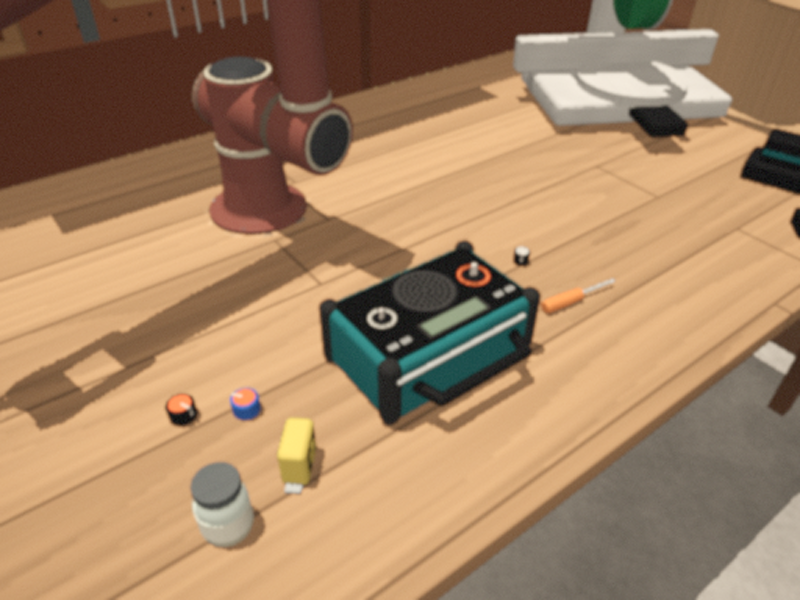

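View pics/d0.png

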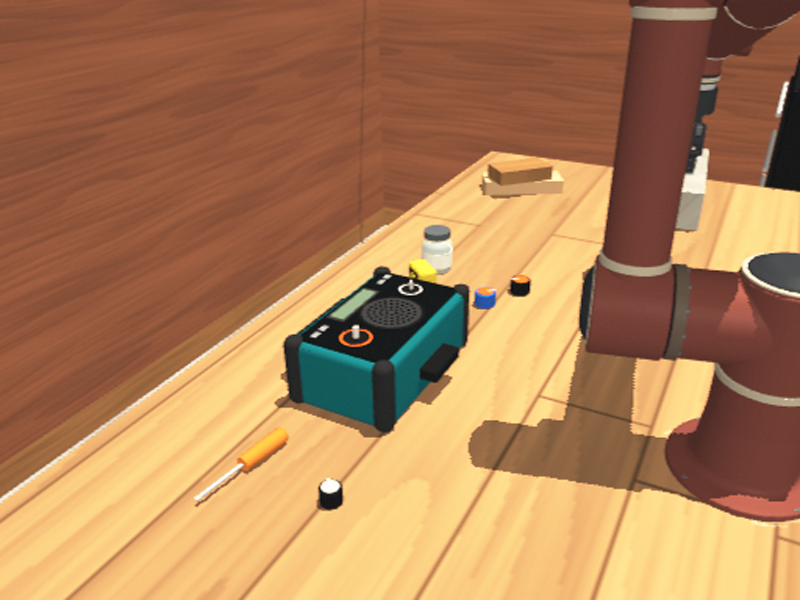

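The scene view (800x600) shows the power knob at (180,408), the blue decoy at (245,403), the tuning shaft at (381,317), the power shaft at (474,270) and the tuning knob at (521,256). The side view shows the power knob at (520,286), the tuning knob at (330,494), the power shaft at (355,333) and the tuning shaft at (410,285).

```bash
cat > h.py <<'E'
import numpy as np,cv2
from scipy.spatial.transform import Rotation as Ro
def load(n):
    return dict(np.load(f"pics/{n}.npz"))
def grab(n,tag):
    from plant import manip
    f=manip.grab_frame(n); np.savez(f"pics/{tag}.npz",**f); cv2.imwrite(f"pics/{tag}.png",f["frame"]); return f
def ray(f,uv):
    d=f["R"].T@np.linalg.solve(f["mtx"],[uv[0],uv[1],1.]); return -f["R"].T@f["t"],d/np.linalg.norm(d)
def plane(f,uv,z):
    c,d=ray(f,uv); return c+d*(z-c[2])/d[2]
def tri(obs):
    A=np.zeros((3,3));b=np.zeros(3)
    for f,uv in obs:
        c,d=ray(f,uv);P=np.eye(3)-np.outer(d,d);A+=P;b+=P@c
    X=np.linalg.solve(A,b)
    return X,[float(np.linalg.norm((np.eye(3)-np.outer(d,d))@(X-c))) for c,d in [ray(*o) for o in obs]]
def proj(f,X):
    p=f["mtx"]@(f["R"]@np.asarray(X)+f["t"]); return p[:2]/p[2]
E
python3 - <<'E'
from h import *
s,d=load("scene0"),load("side0");k=512/800
for n,a,b in [("pk top",(180,402),(520,280)),("decoy",(245,396),(486,292)),("tk top",(522,250),(330,484)),("ptip",(474,264),(355,328)),("ttip",(381,310),(410,281)),
  ("corner NE?",(465,246),(384,368)),("c2",(531,294),(293,342)),("c3",(327,306),(462,288)),("c4",(390,368),(382,271))]:
    X,e=tri([(s,np.array(a)*k),(d,np.array(b)*k)]);print(n,X.round(4),np.round(e,4))
E
```

```text
pk top [ 0.4678 -0.3689  0.0292] [0.0002 0.0002]
decoy [ 0.5122 -0.2865  0.0286] [0.0011 0.0011]
tk top [0.4917 0.3243 0.0293] [0.0005 0.0005]
ptip [0.5748 0.1105 0.1389] [0.0009 0.0009]
ttip [ 0.5752 -0.0767  0.1358] [0.0005 0.0005]
corner NE? [0.5003 0.1567 0.1137] [0.0009 0.0009]
c2 [0.664  0.1553 0.1134] [0.0003 0.0003]
c3 [ 0.4977 -0.126   0.116 ] [0.0009 0.0009]
c4 [ 0.6618 -0.1255  0.1148] [0.0013 0.0013]
```

play_rows([
  [[0.027,0.0255,-0.009,0,0,0,1],[0.027,0.0255,-0.009,0,0,0,1],[0.027,0.0255,-0.009,0,0,0,1],[0.027,0.0255,-0.009,0,0,0,1],[0.027,0.0255,-0.009,0,0,0,1],[0.027,0.0255,-0.009,0,0,0,1],[0.027,0.0255,-0.009,0,0,0,1],[0.027,0.0255,-0.009,0,0,0,1],[0,0,0,0,0,0,1],[0,0,0,0,0,0,1]],
])

```text
time: 1.15
tool_pos: [0.4291, -0.3829, 0.1587]
tool_rot: [-0.0, 0.985, 0.174, -0.0]
contact_force: [-0.0, -0.3, 1.7]
gripper_width: 0.999
grasp_force: 0.0
```

```bash
python3 - <<'E'
from h import *
f=grab("wrist","w1");cv2.imwrite("pics/w1b.png",cv2.resize(f["frame"],(800,600),interpolation=cv2.INTER_CUBIC))
E
```

```text
(no output)
```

View pics/w1b.png

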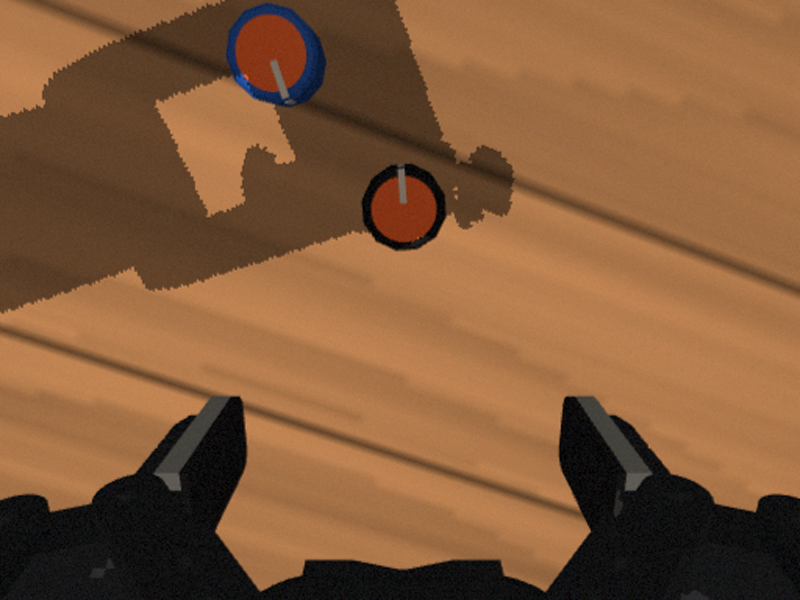

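The wrist view shows the power knob centred at (403,207), its pointer toward the image top at (401,168). The blue decoy is at (270,52).

play_rows([
  [[0.0135,0.0365,0.004,0,0,0,1],[0.0135,0.0365,0.004,0,0,0,1],[0.0135,0.0365,0.004,0,0,0,1],[0.0135,0.0365,0,0,0,0,1],[0.0135,0.0365,0,0,0,0,1],[0.0135,0.0365,0,0,0,0,1],[0.0135,0.0365,0,0,0,0,1],[0.0135,0.0365,0,0,0,0,1],[0,0,0,0,0,0,1]],
])

```text
time: 2.1
tool_pos: [0.5379, -0.0895, 0.1719]
tool_rot: [-0.0, 0.985, 0.174, 0.001]
contact_force: [-0.3, -0.7, 0.1]
gripper_width: 1.003
grasp_force: 0.0
```

```bash
python3 - <<'E'
from h import *
f=load("w1");b=f["frame"]
hsv=cv2.cvtColor(b,cv2.COLOR_BGR2HSV)
x0,y0=258,132
m=(b.max(2)<70).astype(np.uint8)
# knob silhouette: black rim + orange + pointer, by connected dark ring hull
roi=np.zeros_like(m);cv2.circle(roi,(x0,y0),36,1,-1)
org=((hsv[...,0]<12)&(hsv[...,1]>190)&(b[...,2]>120)).astype(np.uint8)*roi
cs,_=cv2.findContours(org,cv2.RETR_EXTERNAL,cv2.CHAIN_APPROX_NONE);c=max(cs,key=cv2.contourArea)
e=cv2.fitEllipse(cv2.convexHull(c));print(e,cv2.contourArea(c))
C=plane(f,e[0],.030)
w=((hsv[...,1]<90)&(b.max(2)>110))&(roi>0)
ys,xs=np.nonzero(w);d=np.hypot(xs-e[0][0],ys-e[0][1]);k=d<27;print(k.sum())
P=np.array([plane(f,(x,y),.030) for x,y in zip(xs[k],ys[k])])
l=cv2.fitLine(P[:,:2].astype(np.float32),cv2.DIST_L2,0,.001,.001).ravel();mm=P.mean(0)
print(C,mm,"dir to mean",np.degrees(np.arctan2(*(mm-C)[1::-1])),"line",np.degrees(np.arctan2(l[1],l[0])))
f=grab("wrist","w2");C=proj(f,[.575,-.077,.137]);print(C)
x,y=C.astype(int);cr=f["frame"][y-50:y+50,x-65:x+65];cv2.imwrite("pics/w2b.png",cv2.resize(cr,None,fx=6,fy=6,interpolation=cv2.INTER_CUBIC))
E
```

```text
((258.0531921386719, 133.4351806640625), (40.801090240478516, 40.831939697265625), 34.92890548706055) 1156.0
80
[ 0.46812997 -0.3687876   0.03      ] [ 0.47819258 -0.36427326  0.03      ] dir to mean 24.16222796550386 line 24.151411
[259.76218081 159.7323388 ]
```

View pics/w2b.png

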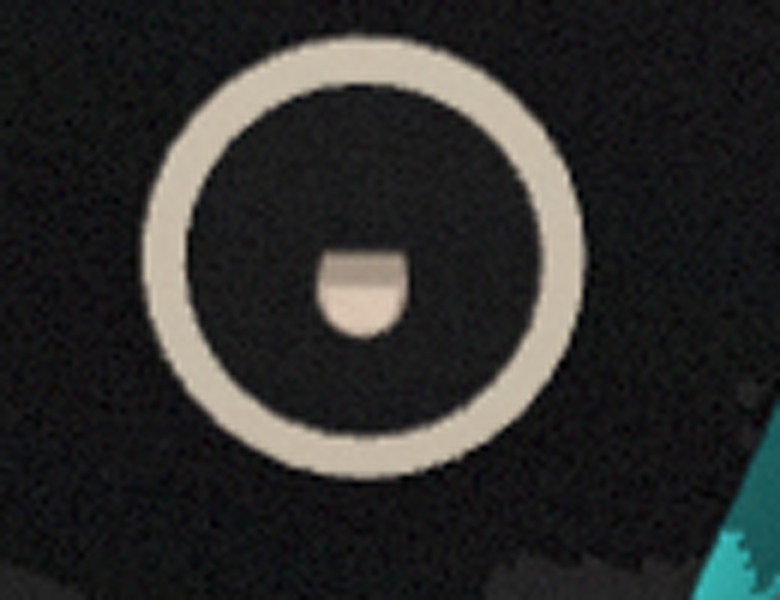

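The crop shows the tuning shaft in the grey ring with its flat (the darker wall) facing the image top. The tip/flat edge is at crop row ~288 over columns 318–408, and the base edge is at row ~250.

play_rows([
  [[0,0.0375,0,0,0,0,1],[0,0.0375,0,0,0,0,1],[0,0.0375,0,0,0,0,1],[0,0.0375,0,0,0,0,1],[0,0.0375,0,0,0,0,1],[0,0,0,0,0,0,1]],
])

```text
time: 2.75
tool_pos: [0.5371, 0.0972, 0.1717]
tool_rot: [-0.0, 0.985, 0.174, 0.0]
contact_force: [-0.7, -0.1, 0.1]
gripper_width: 0.999
grasp_force: 0.0
```

```bash
python3 - <<'E'
from h import *
f=load("w2");x,y=259,159;o=np.array([x-65,y-50]);k=6
cr=f["frame"][y-50:y+50,x-65:x+65]
g=cv2.resize(cv2.cvtColor(cr,cv2.COLOR_BGR2GRAY),None,fx=k,fy=k,interpolation=cv2.INTER_CUBIC).astype(float)
def px(u,v): return (np.array([u,v])+.5)/k-.5+o
# ring outer/inner
m=(g>100).astype(np.uint8);cs,h=cv2.findContours(m,cv2.RETR_CCOMP,cv2.CHAIN_APPROX_NONE)
for i in range(len(cs)):
    a=cv2.contourArea(cs[i])
    if a>1500 and len(cs[i])>5:
        e=cv2.fitEllipse(cs[i]);print(a,np.round(e[0],1),np.round(e[1],1),"z.1205",plane(f,px(*e[0]),.1205).round(4))
print(g[240:345:6,362].round())
def edge(cols,r0,r1,thr,z):
    P=[]
    for u in cols:
        c=g[r0:r1,u];i=np.argmax(c>thr); P.append(plane(f,px(u,r0+i-1+(thr-c[i-1])/(c[i]-c[i-1])),z)[:2])
    l=cv2.fitLine(np.array(P,np.float32),cv2.DIST_HUBER,0,.0001,.001).ravel();return np.degrees(np.arctan2(l[1],l[0])),np.mean(P,0)
print("base",edge(range(335,395,3),232,262,80,.12),"tip",edge(range(330,400,3),265,300,175,.137))
f=grab("wrist","w3");C=proj(f,[.575,.109,.141]);print(C)
x,y=C.astype(int);cr=f["frame"][y-50:y+50,x-65:x+65];cv2.imwrite("pics/w3b.png",cv2.resize(cr,None,fx=6,fy=6,interpolation=cv2.INTER_CUBIC))
E
```

```text
2880.5 [735.1 572.3] [69.1 83.6] z.1205 [ 0.5586 -0.1188  0.1205]
6173.0 [361.9 291.3] [86.7 93.7] z.1205 [ 0.5723 -0.0746  0.1205]
152497.5 [363.1 256.9] [439.4 441.9] z.1205 [ 0.5754 -0.0735  0.1205]
99205.5 [363.1 259.9] [353.8 357.1] z.1205 [ 0.5752 -0.0736  0.1205]
[ 21.  35.  82. 137. 153. 147. 147. 156. 182. 201. 202. 199. 198. 198.
 197. 185. 109.  35.]
base (np.float32(-70.123505), array([ 0.57579956, -0.07344281])) tip (np.float32(-70.51288), array([ 0.5757993 , -0.07369585]))
[261.68111003 160.2863557 ]
```

View pics/w3b.png

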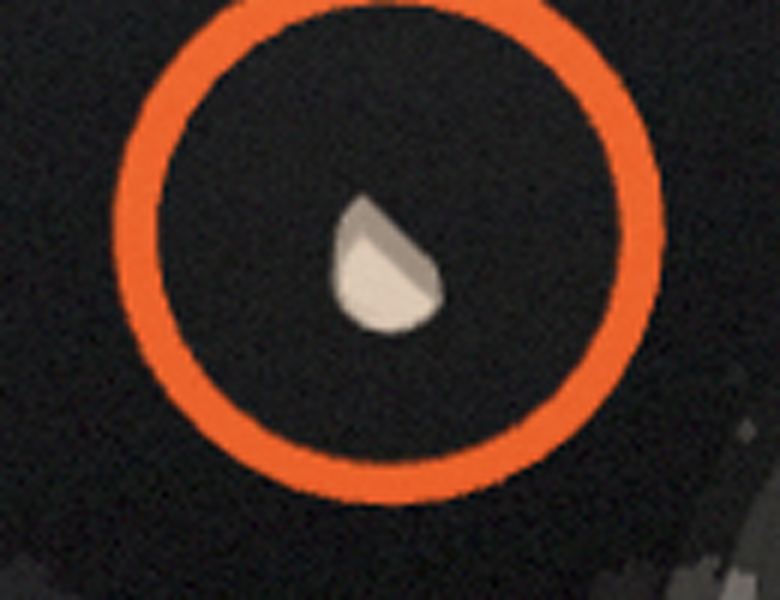

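The crop shows the power shaft in the orange ring with its flat (dark wall) facing the image upper right. The tip edge runs from (362,240) to (440,300), and the base edge from (362,193) to (432,258).

```bash
python3 - <<'E'
from h import *
f=load("w3");x,y=261,160;o=np.array([x-65,y-50]);k=6
cr=f["frame"][y-50:y+50,x-65:x+65]
b=cv2.resize(cr,None,fx=k,fy=k,interpolation=cv2.INTER_CUBIC);g=cv2.GaussianBlur(cv2.cvtColor(b,cv2.COLOR_BGR2GRAY),(5,5),0).astype(float)
def px(u,v): return (np.array([u,v])+.5)/k-.5+o
hsv=cv2.cvtColor(f["frame"],cv2.COLOR_BGR2HSV)
m=((hsv[...,0]<15)&(hsv[...,1]>150)&(f["frame"][...,2]>140)).astype(np.uint8)
cs,_=cv2.findContours(m,cv2.RETR_CCOMP,cv2.CHAIN_APPROX_NONE)
for c in cs:
    if cv2.contourArea(c)>1500: e=cv2.fitEllipse(c);print("ring",np.round(e[1],1),plane(f,e[0],.1205).round(4))
def edge(cols,r0,sl,c0,n,thr,z):
    P=[]
    for u in cols:
        s=int(r0+sl*(u-c0));c=g[s:s+n,u];i=np.argmax(c>thr);P.append(np.append(px(u,s+i-1+(thr-c[i-1])/(c[i]-c[i-1])),z))
    P=np.array([plane(f,p[:2],z)[:2] for p in P],np.float32)
    l=cv2.fitLine(P,cv2.DIST_HUBER,0,.0001,.001).ravel();return np.degrees(np.arctan2(l[1],l[0])),P.mean(0)
print(g[225:300:5,395].round())
print("base",edge(range(372,428,3),183,.93,365,35,80,.12),"tip",edge(range(375,428,3),225,.8,362,45,185,.141))
E
```

```text
ring [90.4 90.7] [0.5777 0.1106 0.1205]
ring [77.9 78.3] [0.5774 0.1105 0.1205]
[ 80. 122. 144. 148. 145. 144. 146. 152. 172. 194. 204. 205. 204. 201.
 202.]
base (np.float32(65.23533), array([0.5780509 , 0.10961474], dtype=float32)) tip (np.float32(66.34213), array([0.577607  , 0.10960525], dtype=float32))
```

play_rows([
  [[-0.014,0.0355,0,0,0,0,1],[-0.014,0.0355,0,0,0,0,1],[-0.014,0.0355,0,0,0,0,1],[-0.014,0.0355,-0.005,0,0,0,1],[-0.014,0.0355,-0.01,0,0,0,1],[-0.014,0.0355,-0.01,0,0,0,1],[0,0,0,0,0,0,1]],
])

```text
time: 3.5
tool_pos: [0.4518, 0.3094, 0.1448]
tool_rot: [0.0, 0.985, 0.174, -0.001]
contact_force: [0.3, -1.0, 0.3]
gripper_width: 1.003
grasp_force: 0.0
```

```bash
python3 - <<'E'
from h import *
f=grab("wrist","w4");C=proj(f,[.492,.324,.029]);print(C)
x,y=C.astype(int);y=max(y,60);cr=f["frame"][y-60:y+60,x-80:x+80];cv2.imwrite("pics/w4b.png",cv2.resize(cr,None,fx=5,fy=5,interpolation=cv2.INTER_CUBIC));print(x-80,y-60)
from plant import manip;print(manip.state()["joint_pos"])
E
```

```text
[257.78140982 133.55202464]
177 73
[ 4.61912062e-01 -6.13174798e-02  1.87332363e+00 -8.28876086e-04
  1.33120219e+00  1.68463835e+00]
```

View pics/w4b.png

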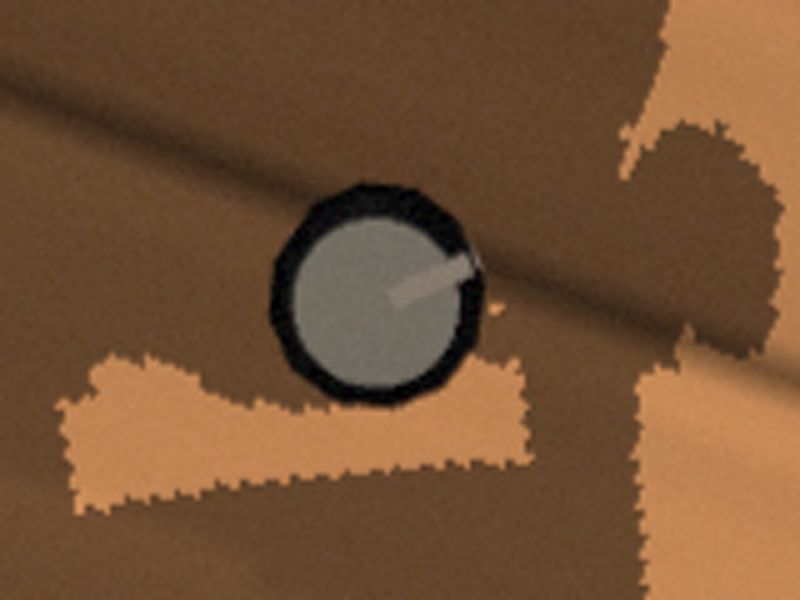

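The crop shows the tuning knob's cap centred at (376,302) with its pointer running to (470,265), so it points image right and slightly up.

```bash
python3 - <<'E'
from h import *
f=load("w4");b=f["frame"];hsv=cv2.cvtColor(b,cv2.COLOR_BGR2HSV)
roi=np.zeros(b.shape[:2],np.uint8);cv2.circle(roi,(177+75,73+60),21,1,-1)
m=((b.max(2)>75).astype(np.uint8))*roi
d=b[...,2].astype(int)-b[...,0]  # pointer is pinkish, cap greenish grey
cx,cy=252,133;print("cap",b[cy+6,cx-6],"ptr",b[73+55,177+86])
cap=(m>0)&(d<8)&(roi>0)
cs,_=cv2.findContours(cap.astype(np.uint8),cv2.RETR_EXTERNAL,cv2.CHAIN_APPROX_NONE);c=max(cs,key=cv2.contourArea)
e=cv2.fitEllipse(cv2.convexHull(c));print(e);C=plane(f,e[0],.028)
u=177+np.array([0,0]);ys,xs=np.nonzero((m>0)&(d>=14)&(d<60));k=(ys>120)&(xs>252)&(ys<136);xs,ys=xs[k],ys[k];print(k.sum(),xs.min(),xs.max(),ys.min(),ys.max())
P=np.array([plane(f,p,.028) for p in zip(xs,ys)]);M=P.mean(0)
l=cv2.fitLine(P[:,:2].astype(np.float32),cv2.DIST_HUBER,0,.0001,.001).ravel()
print(C,M,np.degrees(np.arctan2(M[1]-C[1],M[0]-C[0])),np.degrees(np.arctan2(l[1],l[0])))
E=[plane(f,(177+(u+.5)/5-.5,73+(v+.5)/5-.5),.028) for u,v in((393,298),(470,265))];v=E[1]-E[0];print(np.degrees(np.arctan2(v[1],v[0])))
E
```

```text
cap [ 98 108 115] ptr [109 121 135]Traceback (most recent call last):
  File "<stdin>", line 8, in <module>
ValueError: max() iterable argument is empty
```

```bash
python3 - <<'E'
from h import *
f=load("w4");x0,y0=226,107
b=cv2.resize(f["frame"][y0:y0+50,x0:x0+54],None,fx=5,fy=5,interpolation=cv2.INTER_CUBIC);b=cv2.GaussianBlur(b,(9,9),0)
px=lambda u,v:((u+.5)/5-.5+x0,(v+.5)/5-.5+y0)
br=b.max(2);sat=(b[...,2].astype(int)-b[...,0])
m=((br>70)&(sat<34)).astype(np.uint8)
cs,_=cv2.findContours(m,cv2.RETR_EXTERNAL,cv2.CHAIN_APPROX_NONE);c=max(cs,key=cv2.contourArea)[:,0]
q=c[c[:,0]<160] ;e=cv2.fitEllipse(q.reshape(-1,1,2));print(cv2.contourArea(c.reshape(-1,1,2)),e)
C=plane(f,px(*e[0]),.028)
dk=np.hypot(*(np.indices(br.shape)[::-1]-np.array(e[0])[:,None,None]))
w=(br>np.median(br[dk<30])+9)&(dk<55)
n,L,S,_=cv2.connectedComponentsWithStats(w.astype(np.uint8));i=1+S[1:,4].argmax();print(S[i]);ys,xs=np.nonzero(L==i)
P=np.array([plane(f,px(*p),.028) for p in zip(xs,ys)]);M=P.mean(0)
l=cv2.fitLine(P[:,:2].astype(np.float32),cv2.DIST_HUBER,0,.0001,.001).ravel()
print(C,M,np.degrees(np.arctan2(M[1]-C[1],M[0]-C[0])),np.degrees(np.arctan2(l[1],l[0])))
E
```

```text
22449.5 ((130.13790893554688, 132.08799743652344), (164.30169677734375, 167.39486694335938), 1.618949055671692)
[143 102  42  37 900]
[0.49068825 0.32840556 0.028     ] [0.49404703 0.32432394 0.028     ] -50.548925611348594 -41.675972
```

```bash
python3 - <<'E'
from h import *
f=load("w4");x0,y0=226,107
b=cv2.resize(f["frame"][y0:y0+50,x0:x0+54],None,fx=5,fy=5,interpolation=cv2.INTER_CUBIC);r=cv2.GaussianBlur(b,(13,13),0)[...,2].astype(float)
px=lambda u,v:((u+.5)/5-.5+x0,(v+.5)/5-.5+y0)
c=np.array([130.1,132.1]);P=[]
t=np.radians(np.arange(-60,25,.5))
for R in range(30,92,4):
    p=c[:,None]+R*np.array([np.cos(t),np.sin(t)])
    v=cv2.remap(r.astype(np.float32),p[0].astype(np.float32)[None],p[1].astype(np.float32)[None],1)[0]
    s=np.clip(v-np.median(v)-6,0,None)
    if s.sum()>0:
        a=np.average(t,weights=s);q=c+R*np.array([np.cos(a),np.sin(a)]);P.append(plane(f,px(*q),.028)[:2]);print(R,round(np.degrees(a),1),s.max().round(),np.degrees(t[s.argmax()]))
P=np.array(P);C=plane(f,px(*c),.028)[:2]
print(np.degrees(np.arctan2(*(P-C).T[::-1])).round(1))
E
```

```text
30 -20.0 4.0 -23.5
34 -20.9 6.0 -26.0
38 -21.3 8.0 -29.999999999999996
42 -20.9 12.0 -16.5
46 -21.2 13.0 -28.500000000000004
50 -21.2 12.0 -16.5
54 -21.1 14.0 -19.5
58 -21.2 15.0 -21.5
62 -21.4 14.0 -25.5
66 -22.2 15.0 -25.0
70 -21.9 13.0 -25.0
74 -21.6 14.0 -23.5
78 -21.7 17.0 -24.000000000000004
82 -22.1 39.0 -23.5
86 -22.1 85.0 -25.0
90 -22.1 114.0 -25.0
[-50.2 -49.3 -48.9 -49.3 -49.  -49.  -49.1 -49.  -48.8 -48.  -48.4 -48.6
 -48.5 -48.1 -48.1 -48.1]
```

play_rows([
  [[0.0128,0.0065,-0.025,0,0,-4.25,1],[0.0125,0.0062,-0.025,0,0,-4.25,1],[0.0125,0.0062,-0.025,0,0,0,1],[0,0,0,0,0,0,1],[0,0,0,0,0,0,1]],
])

```text
time: 4.05
tool_pos: [0.4917, 0.3259, 0.0714]
tool_rot: [0.0, 0.995, 0.098, -0.0]
contact_force: [0.2, 0.1, -0.8]
gripper_width: 1.0
grasp_force: 0.0
```

```bash
cat > k.py <<'E'
from h import *
def cap(tag,X,thr=70,rad=45,satmax=40):
    f=load(tag);c=proj(f,X);x0,y0=(c-rad).astype(int)
    b=cv2.GaussianBlur(cv2.resize(f["frame"][y0:y0+2*rad,x0:x0+2*rad],None,fx=5,fy=5,interpolation=cv2.INTER_CUBIC),(9,9),0)
    m=((b.max(2)>thr)&(b[...,2].astype(int)-b[...,0]<satmax)).astype(np.uint8)
    cs,_=cv2.findContours(m,cv2.RETR_EXTERNAL,cv2.CHAIN_APPROX_NONE);q=max(cs,key=cv2.contourArea)
    e=cv2.fitEllipse(cv2.convexHull(q)) if 0 else cv2.fitEllipse(q)
    return e,plane(f,((e[0][0]+.5)/5-.5+x0,(e[0][1]+.5)/5-.5+y0),X[2]),b
E
python3 - <<'E'
from k import *
from plant import manip
f=grab("wrist","w5");s=manip.state();print(s["tool_pos"],Ro.from_quat(s["tool_rot"][[1,2,3,0]]).as_matrix()[:,0])
e,X,b=cap("w5",[.4907,.3284,.028]);print(e,X);cv2.imwrite("pics/w5b.png",b)
for n in("scene","side"):
    f=load(n+"0");print(n,proj(f,X)/.64,proj(f,[.4917,.3243,.028])/.64)
E
```

```text
[0.49200674 0.32656436 0.07253493] [0.98057361 0.19614764 0.00122551]
((231.99623107910156, 225.52296447753906), (200.34957885742188, 226.50843811035156), 72.82892608642578) [0.49113941 0.32804393 0.028     ]
scene [523.32006191 249.81061163] [522.17972547 250.59302493]
side [329.20791463 486.57127253] [330.36975783 484.69303586]
```

View pics/w5b.png

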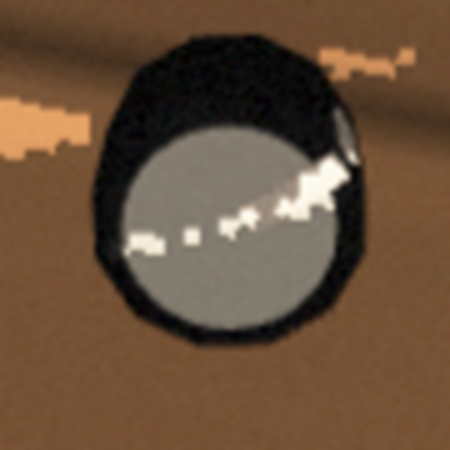

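The crop shows the cap centred at about (231,226) with the pointer toward the right, running to (345,165). The refined knob centre is (0.491, 0.328).

play_rows([
  [[0,0,-0.03,0,0,0,1],[0,0,-0.025,0,0,0,1],[0,0,-0.013,0,0,0,1],[0,0,0,0,0,0,0],[0,0,0,0,0,0,0],[0,0,0,0,0,0,0],[0,0,0,0,0,0,0],[0,0,0,0,0,0,0],[0,0,0,0,0,0,0],[0,0,0,0,0,0,0]],
])

```text
time: 5.1
tool_pos: [0.4924, 0.3286, 0.0055]
tool_rot: [-0.001, 0.995, 0.1, 0.002]
contact_force: [0.1, 0.1, 6.1]
gripper_width: 0.359
grasp_force: 59.9
```

play_rows([
  [[0,0,0.045,0,0,0,0],[0,0,0.045,0,0,0,0],[0,0,0.05,0,0,0,0],[0,0,0.05,0,0,0,0],[0,0,0,0,0,0,0]],
])

```text
time: 5.6
tool_pos: [0.4951, 0.3301, 0.2037]
tool_rot: [-0.003, 0.995, 0.1, 0.008]
contact_force: [0.9, 0.8, 0.8]
gripper_width: 0.355
grasp_force: 59.4
```

play_rows([
  [[0.0084,-0.0402,0,0,0,6.82,0],[0.0084,-0.0402,0,0,0,6.82,0],[0.0084,-0.0402,0,0,0,6.82,0],[0.0084,-0.0402,0,0,0,6.82,0],[0.0084,-0.0402,0,0,0,6.82,0],[0.0084,-0.0402,0,0,0,6.82,0],[0.0084,-0.0402,0,0,0,6.82,0],[0.0084,-0.0402,0,0,0,6.82,0],[0.0084,-0.0402,0,0,0,6.82,0],[0.0084,-0.0402,0,0,0,6.82,0]],
])

```text
time: 6.6
tool_pos: [0.5746, -0.0757, 0.1928]
tool_rot: [-0.0, 0.767, 0.642, -0.0]
contact_force: [1.2, 0.2, -0.5]
gripper_width: 0.354
grasp_force: 59.5
```

play_rows([
  [[0,0,0,0,0,0,0],[0,0,0,0,0,0,0],[0,0,0,0,0,0,0]],
])

```text
time: 6.9
tool_pos: [0.5745, -0.0732, 0.1928]
tool_rot: [-0.0, 0.768, 0.64, -0.0]
contact_force: [-0.2, -0.9, 0.1]
gripper_width: 0.359
grasp_force: 59.5
```

```bash
python3 - <<'E'
from h import *
from plant import manip
f=grab("wrist","w6");s=manip.state();M=Ro.from_quat(s["tool_rot"][[1,2,3,0]]).as_matrix();print(s["tool_pos"],np.degrees(np.arctan2(M[1,0],M[0,0])),s["joint_pos"])
T=s["tool_pos"];c=proj(f,T+[0,0,.025]);print(c)
x,y=c.astype(int);cr=f["frame"][y-60:y+60,x-80:x+80];cv2.imwrite("pics/w6b.png",cv2.resize(cr,None,fx=5,fy=5,interpolation=cv2.INTER_CUBIC));print(x-80,y-60)
E
```

```text
[ 0.57447383 -0.07293663  0.19293092] 79.67699535154817 [-2.54921743e-01 -2.88964005e-02  1.75994036e+00  3.09255864e-04
  1.41124635e+00 -7.48006819e-02]
[257.73946848 289.07767345]
177 229
```

View pics/w6b.png

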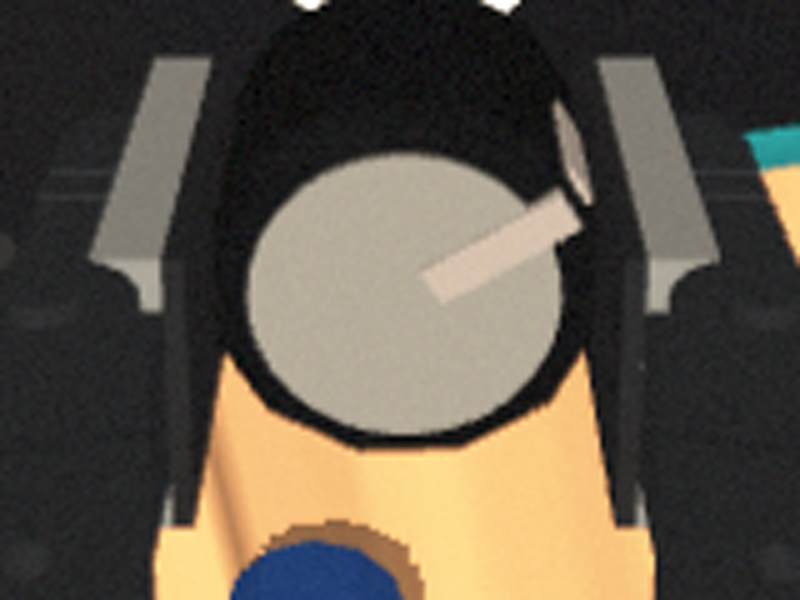

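The crop shows the tuning knob upright between the pads: cap centre (405,293), pointer running to (570,205). That is 30° up from the closing line, i.e. 19.7° in the world, as wanted.

play_rows([
  [[0,-0.0005,-0.015,0,0,0,0],[0,0,-0.015,0,0,0,0],[0,0,-0.014,0,0,0,0],[0,0,-0.003,0,0,0,0],[0,0,-0.002,0,0,0,0],[0,0,-0.002,0,0,0,0],[0,0,-0.002,0,0,0,0],[0,0,-0.002,0,0,0,0],[0,0,0,0,0,0,0]],
])

```text
time: 7.85
tool_pos: [0.5753, -0.0741, 0.1389]
tool_rot: [-0.0, 0.768, 0.64, 0.001]
contact_force: [0.5, 3.0, 2.7]
gripper_width: 0.357
grasp_force: 59.8
```

play_rows([
  [[0,0,-0.002,0,0,0,0],[0,0,-0.002,0,0,0,0],[0,0,-0.002,0,0,0,0],[0,0,0,0,0,0,0],[0,0,0,0,0,0,0]],
])

```text
time: 8.35
tool_pos: [0.5748, -0.0737, 0.132]
tool_rot: [-0.001, 0.768, 0.64, 0.001]
contact_force: [0.3, 4.9, 2.1]
gripper_width: 0.357
grasp_force: 59.7
```

play_rows([
  [[0,0.0005,-0.002,0,0,0,0],[0,0,-0.002,0,0,0,0],[0,0,0,0,0,0,0],[0,0,-0.001,0,0,0,0],[0,0,-0.001,0,0,0,0],[0,0,0,0,0,0,0]],
])

```text
time: 8.95
tool_pos: [0.5749, -0.0737, 0.1281]
tool_rot: [-0.0, 0.768, 0.64, 0.0]
contact_force: [-4.1, 6.7, 11.0]
gripper_width: 0.361
grasp_force: 60.8
```

play_rows([
  [[0,0,-0.002,0,0,0,0],[0,0,0,0,0,0,0],[0,0,-0.002,0,0,0,0],[0,0,0,0,0,0,0]],
])

```text
time: 9.35
tool_pos: [0.5753, -0.0737, 0.1275]
tool_rot: [-0.0, 0.768, 0.64, 0.0]
contact_force: [-13.7, 8.4, 25.5]
gripper_width: 0.356
grasp_force: 62.4
```

play_rows([
  [[0,0,0.003,0,0,0,0],[0,0,0.001,0,0,0,1],[0,0,0,0,0,0,1],[0,0,0,0,0,0,1],[0,0,0,0,0,0,1],[0,0,0,0,0,0,1],[0,0,0.03,0,0,0,1],[0,0,0.035,0,0,0,1],[0,0,0,0,0,0,1],[0,0,0,0,0,0,1]],
])

```text
time: 10.35
tool_pos: [0.5755, -0.0744, 0.1924]
tool_rot: [0.001, 0.768, 0.64, 0.001]
contact_force: [0.2, 0.1, 0.1]
gripper_width: 1.0
grasp_force: 0.0
```

```bash
python3 - <<'E'
from k import *
from plant import manip
f=grab("wrist","w7");s=manip.state();print(s["tool_pos"])
for z in(.151,.160):
    e,X,b=cap("w7",[.575,-.0738,z]);print(e,X)
cv2.imwrite("pics/w7b.png",b)
# face-side views for height: cap centre by scene+side
for n in("scene","side"): grab(n,n+"7")
E
```

```text
[ 0.57455965 -0.07418284  0.19077396]
((231.99586486816406, 226.91075134277344), (208.85011291503906, 231.27755737304688), 66.2541732788086) [ 0.57531219 -0.07362473  0.151     ]
((231.99586486816406, 196.91075134277344), (208.85011291503906, 231.27755737304688), 66.2541732788086) [ 0.57594997 -0.07008829  0.16      ]
```

View pics/w7b.png

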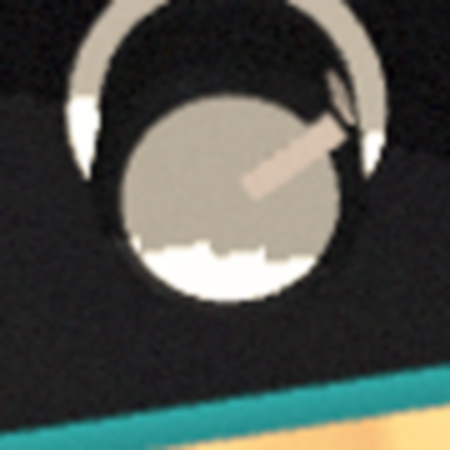

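The crop shows the knob seated over the grey ring, pointer to the upper right at (340,130). The cap centre fits the shaft position at height 0.151, so it is fully home. Next is the power knob.

play_rows([
  [[-0.0133,-0.0369,0,0,0,4.4,1],[-0.0133,-0.0369,0,0,0,0,1],[-0.0133,-0.0369,0,0,0,0,1],[-0.0133,-0.0369,-0.01,0,0,0,1],[-0.0133,-0.0369,-0.02,0,0,0,1],[-0.0133,-0.0369,-0.025,0,0,0,1],[-0.0134,-0.0369,-0.03,0,0,0,1],[-0.0134,-0.0369,-0.025,0,0,0,1],[0,0,0,0,0,0,1],[0,0,0,0,0,0,1]],
])

```text
time: 11.5
tool_pos: [0.4667, -0.3689, 0.0789]
tool_rot: [-0.002, 0.744, 0.669, 0.0]
contact_force: [0.4, 1.2, -0.2]
gripper_width: 0.994
grasp_force: 0.0
```

```bash
python3 - <<'E'
from h import *
from plant import manip
f=grab("wrist","w8");s=manip.state();M=Ro.from_quat(s["tool_rot"][[1,2,3,0]]).as_matrix();print(s["tool_pos"],np.degrees(np.arctan2(M[1,0],M[0,0])))
b=f["frame"];hsv=cv2.cvtColor(b,cv2.COLOR_BGR2HSV);c=proj(f,[.4681,-.3688,.03]);print(c)
m=((hsv[...,0]<12)&(hsv[...,1]>190)&(b[...,2]>120)).astype(np.uint8);r=0*m;cv2.circle(r,tuple(map(int,c)),50,1,-1)
cs,_=cv2.findContours(m*r,cv2.RETR_EXTERNAL,cv2.CHAIN_APPROX_NONE);q=max(cs,key=cv2.contourArea);e=cv2.fitEllipse(cv2.convexHull(q));print(e,plane(f,e[0],.03))
E
```

```text
[ 0.46781757 -0.36880253  0.08032953] 84.00103129999479
[260.1665484  220.42338767]
((259.6795959472656, 220.0924072265625), (51.229949951171875, 54.46125030517578), 87.13025665283203) [ 0.46783445 -0.36856109  0.03      ]
```

play_rows([
  [[0,0,-0.035,0,0,0,1],[0,0,-0.03,0,0,0,1],[0,0,-0.012,0,0,0,1],[0,0,0,0,0,0,0],[0,0,0,0,0,0,0],[0,0,0,0,0,0,0],[0,0,0,0,0,0,0],[0,0,0,0,0,0,0],[0,0,0,0,0,0,0]],
])

```text
time: 12.45
tool_pos: [0.4698, -0.3708, 0.007]
tool_rot: [0.002, 0.743, 0.669, 0.0]
contact_force: [-0.2, 0.4, 6.3]
gripper_width: 0.474
grasp_force: 61.5
```

play_rows([
  [[0,0,0.0495,0,0,0,0],[0,0,0.0495,0,0,0,0],[0,0,0.0495,0,0,0,0],[0,0,0.0495,0,0,0,0],[0,0,0,0,0,0,0]],
])

```text
time: 12.95
tool_pos: [0.4716, -0.3728, 0.2131]
tool_rot: [0.009, 0.743, 0.669, 0.0]
contact_force: [1.7, -1.3, 0.7]
gripper_width: 0.475
grasp_force: 61.0
```

play_rows([
  [[0.009,0.04,0,0,0,-4.9,0],[0.009,0.04,0,0,0,-4.9,0],[0.009,0.04,0,0,0,-4.9,0],[0.009,0.04,0,0,0,-4.9,0],[0.009,0.04,0,0,0,-4.9,0],[0.009,0.04,0,0,0,-4.9,0],[0.009,0.04,0,0,0,-4.9,0],[0.009,0.04,0,0,0,-4.9,0],[0.009,0.04,0,0,0,-4.9,0],[0.009,0.04,0,0,0,-4.5,0]],
])

```text
time: 13.95
tool_pos: [0.5581, 0.0323, 0.2021]
tool_rot: [0.0, 0.953, 0.303, 0.0]
contact_force: [1.1, -0.1, -0.8]
gripper_width: 0.475
grasp_force: 60.9
```

play_rows([
  [[0.0095,0.04,0,0,0,0,0],[0.0095,0.0394,0,0,0,0,0],[0,0,0,0,0,0,0],[0,0,0,0,0,0,0],[0,0,0,0,0,0,0]],
])

```text
time: 14.45
tool_pos: [0.5769, 0.1093, 0.202]
tool_rot: [0.0, 0.953, 0.304, -0.0]
contact_force: [-0.2, -0.3, -0.4]
gripper_width: 0.475
grasp_force: 60.9
```

```bash
python3 - <<'E'
from h import *
from plant import manip
f=grab("wrist","w9");s=manip.state();M=Ro.from_quat(s["tool_rot"][[1,2,3,0]]).as_matrix();print(s["tool_pos"],np.degrees(np.arctan2(M[1,0],M[0,0])))
b=f["frame"];hsv=cv2.cvtColor(b,cv2.COLOR_BGR2HSV);z=s["tool_pos"][2]+.0245;c=proj(f,np.append(s["tool_pos"][:2],z))
m=((hsv[...,0]<14)&(hsv[...,1]>150)&(b[...,2]>100)).astype(np.uint8);r=0*m;cv2.circle(r,tuple(map(int,c)),70,1,-1)
cs,_=cv2.findContours(m*r,cv2.RETR_EXTERNAL,cv2.CHAIN_APPROX_NONE);q=max(cs,key=cv2.contourArea);e=cv2.fitEllipse(cv2.convexHull(q));C=plane(f,e[0],z);print(c,e,C)
w=(hsv[...,1]<110)&(b.min(2)>90);h=cv2.fillPoly(0*m,[cv2.convexHull(q)],1)
ys,xs=np.nonzero(w&(h>0));P=np.array([plane(f,p,z) for p in zip(xs,ys)]);l=cv2.fitLine(P[:,:2].astype(np.float32),cv2.DIST_HUBER,0,.0001,.001).ravel();D=P.mean(0)-C
print(len(xs),np.degrees(np.arctan2(D[1],D[0])),np.degrees(np.arctan2(l[1],l[0])))
x,y=c.astype(int);cv2.imwrite("pics/w9b.png",cv2.resize(b[y-60:y+60,x-80:x+80],None,fx=4,fy=4))
E
```

```text
[0.57699118 0.10898284 0.20207497] 35.34730315076687
[258.85574097 288.9171907 ] ((257.4158630371094, 282.4311828613281), (74.70150756835938, 83.51567840576172), 89.62867736816406) [0.57899597 0.11109251 0.22657497]
283 -29.469177272026393 -24.610813
```

View pics/w9b.png

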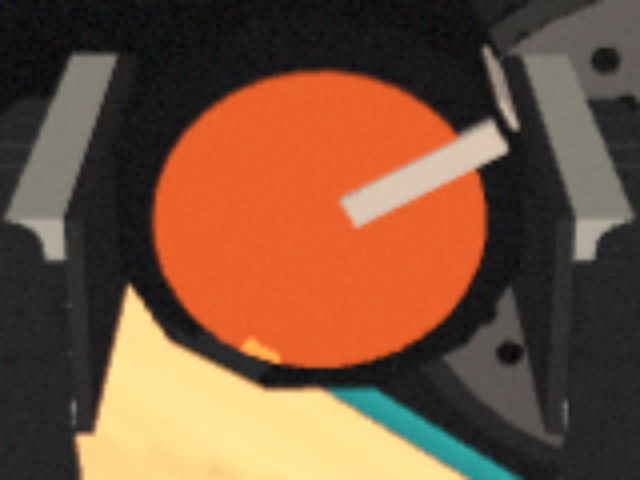

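The crop shows the power knob upright between the pads with its pointer at the upper right (500,130), giving a world angle of -24.6° as wanted. The cap sits a little forward of the pads' centre, so I'll separate height from offset by using the cap's apparent size.

```bash
python3 - <<'E'
from h import *
from scipy.optimize import least_squares
def hull(tag,X,rad):
    f=load(tag);b=f["frame"];hsv=cv2.cvtColor(b,cv2.COLOR_BGR2HSV);c=proj(f,X)
    m=((hsv[...,0]<14)&(hsv[...,1]>150)&(b[...,2]>100)).astype(np.uint8);r=0*m;cv2.circle(r,tuple(map(int,c)),rad,1,-1)
    # drop wood: saturated red-orange only
    m=((b[...,2].astype(int)-b[...,1]>80)).astype(np.uint8)&m
    cs,_=cv2.findContours(m*r,cv2.RETR_EXTERNAL,cv2.CHAIN_APPROX_NONE);q=max(cs,key=cv2.contourArea);return f,cv2.convexHull(q)[:,0].astype(float)
f,q=hull("w8",[.468,-.3688,.03],50)
def circ(q,f,z):
    P=np.array([plane(f,p,z)[:2] for p in q]);r=least_squares(lambda v:np.hypot(*(P-v[:2]).T)-v[2],[*P.mean(0),.016],loss="soft_l1",f_scale=.0003);return r.x
print("w8",circ(q,f,.03));
f,q=hull("w1",[.468,-.3688,.03],40);print("w1",circ(q,f,.03))
f,q=hull("w9",[.5775,.110,.2265],70)
for z in(.218,.221,.224,.227,.23):print(z,circ(q,f,z))
E
```

```text
w8 [ 0.46789005 -0.36890709  0.01612959]
w1 [ 0.46809349 -0.36870636  0.01562463]
0.218 [0.5742854  0.1076997  0.01727242]
0.221 [0.57577941 0.10876262 0.01686018]
0.224 [0.57727341 0.10982554 0.01644794]
0.227 [0.57876742 0.11088846 0.0160357 ]
0.23 [0.58026143 0.11195138 0.01562346]
```

play_rows([
  [[-0.0015,0,-0.015,0,0,0,0],[0,0,-0.02,0,0,0,0],[0,0,-0.015,0,0,0,0],[0,0,-0.003,0,0,0,0],[0,0,-0.002,0,0,0,0],[0,0,-0.002,0,0,0,0],[0,0,-0.002,0,0,0,0],[0,0,0,0,0,0,0]],
])

```text
time: 15.3
tool_pos: [0.5758, 0.1101, 0.1434]
tool_rot: [-0.0, 0.953, 0.304, 0.0]
contact_force: [-1.1, 0.3, -0.9]
gripper_width: 0.474
grasp_force: 61.0
```

play_rows([
  [[0,0,-0.002,0,0,0,0],[0,0,-0.002,0,0,0,0],[0,0,0,0,0,0,0],[0,0,-0.002,0,0,0,0],[0,0,0,0,0,0,0]],
])

```text
time: 15.8
tool_pos: [0.5757, 0.11, 0.1371]
tool_rot: [0.0, 0.953, 0.304, 0.0]
contact_force: [1.0, 0.1, -0.4]
gripper_width: 0.476
grasp_force: 61.0
```

play_rows([
  [[0,0,-0.002,0,0,0,0],[0,0,-0.002,0,0,0,0],[0,0,0,0,0,0,0]],
])

```text
time: 16.1
tool_pos: [0.5757, 0.11, 0.1331]
tool_rot: [-0.0, 0.953, 0.304, -0.0]
contact_force: [1.1, -0.2, -1.1]
gripper_width: 0.47
grasp_force: 61.0
```

play_rows([
  [[0,0,-0.002,0,0,0,0],[0,0,0,0,0,0,0],[0,0,0,0,0,0,0]],
])

```text
time: 16.4
tool_pos: [0.5758, 0.11, 0.1317]
tool_rot: [0.0, 0.953, 0.304, 0.0]
contact_force: [-0.9, 0.0, 2.3]
gripper_width: 0.471
grasp_force: 61.2
```

play_rows([
  [[0,0,-0.002,0,0,0,0],[0,0,0,0,0,0,0],[0,0,0,0,0,0,0]],
])

```text
time: 16.7
tool_pos: [0.5759, 0.1101, 0.1297]
tool_rot: [0.0, 0.953, 0.304, 0.0]
contact_force: [-1.4, 0.5, 4.8]
gripper_width: 0.478
grasp_force: 61.4
```

play_rows([
  [[0,0,-0.002,0,0,0,0],[0,0,-0.001,0,0,0,0],[0,0,0,0,0,0,0],[0,0,0,0,0,0,0]],
])

```text
time: 17.1
tool_pos: [0.5761, 0.1101, 0.1286]
tool_rot: [0.0, 0.953, 0.304, 0.0]
contact_force: [-5.7, -1.9, 12.9]
gripper_width: 0.479
grasp_force: 62.5
```

play_rows([
  [[0,0,-0.002,0,0,0,0],[0,0,0,0,0,0,0],[0,0,0,0,0,0,0]],
])

```text
time: 17.4
tool_pos: [0.5762, 0.1101, 0.1283]
tool_rot: [0.0, 0.953, 0.304, 0.0]
contact_force: [-9.9, -2.3, 20.3]
gripper_width: 0.474
grasp_force: 63.3
```

play_rows([
  [[0,0,-0.0015,0,0,0,0],[0,0,0,0,0,0,0],[0,0,0,0,0,0,0]],
])

```text
time: 17.7
tool_pos: [0.5763, 0.1101, 0.1281]
tool_rot: [0.0, 0.953, 0.304, 0.0]
contact_force: [-13.2, -1.7, 25.0]
gripper_width: 0.475
grasp_force: 63.9
```

```bash
python3 - <<'E'
from h import *
from plant import manip
f=grab("wrist","w10");s=manip.state();print(s["tool_pos"],s["contact_force"],s["ft_torque"])
for n in("scene","side"): grab(n,n+"10")
E
```

```text
[0.57631676 0.11008674 0.12810559] [-12.62988756  -1.39288593  25.07011584] [-0.25794623  2.20431245  0.00313958]
```

```bash
python3 - <<'E'
from h import *
from scipy.optimize import least_squares
f=load("w10");b=f["frame"];c=proj(f,[.577,.110,.152]);hsv=cv2.cvtColor(b,cv2.COLOR_BGR2HSV)
m=((hsv[...,0]<14)&(hsv[...,1]>150)&(b[...,2].astype(int)-b[...,1]>70)).astype(np.uint8);r=0*m;cv2.circle(r,tuple(map(int,c)),50,1,-1)
cs,_=cv2.findContours(m*r,cv2.RETR_EXTERNAL,cv2.CHAIN_APPROX_NONE);q=cv2.convexHull(max(cs,key=cv2.contourArea))[:,0]
for z in(.148,.152,.156):
    P=np.array([plane(f,p,z)[:2] for p in q]);print(z,least_squares(lambda v:np.hypot(*(P-v[:2]).T)-v[2],[*P.mean(0),.016],loss="soft_l1",f_scale=.0003).x)
# tuning knob unchanged between frames 7 and 10
for n in("scene","side"):
    a,d=load(n+"7"),load(n+"10");x,y=proj(a,[.575,-.074,.14]).astype(int)
    print(n,cv2.absdiff(a["frame"],d["frame"])[y-14:y+14,x-14:x+14].mean())
E
```

```text
0.148 [0.57550107 0.10993498 0.01683627]
0.152 [0.57748871 0.11135152 0.01628378]
0.156 [0.57947634 0.11276806 0.01573129]
scene 18.37797619047619
side 9.768707482993197
```

```bash
python3 -c "
from plant import manip
print(manip.job_done())"
```

```text
the job is handed in; nothing more can be done
None
```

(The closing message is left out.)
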